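# Swing the gauge over the hub and clamp it

## Robot

A 6-joint arm with a two-finger parallel gripper is mounted at the origin on the work surface. World frame = base frame: x ahead of the robot, y to its left, z up, the work surface at z = 0. Lengths are in m, angles in rad, forces in N, time in s.
With the tool pointing down it reaches from about 0.25 to 0.725 m from the base axis. Payload 4 kg.
Tool frame: the origin (TCP) lies at the very end of the fingers, on their centre line; the grasp point (between the pads) lies 19 mm behind it; z points along the fingers, y is the line along which they close (so a half turn about z gives the same grasp; the last joint's range is limited). The gripper opens to 85 mm and grips with 20 to 120 N. Pads are 22 mm wide; open, the fingers measure 114 mm over their backs; the gripper's body (76 mm by 85 mm) begins 54 mm behind the grasp point. The pads swing forward as they close: fully open they stand 13 mm farther back than shut.
Start: joints at [1.293, 0.241, 0.005, 1.335, 0, 1.571], TCP at [0.137, 0.481, 0.231] pointing down, gripper open.
Joint ranges: [-2.72, 2.72], [-1.05, 1.87], [-1.09, 1.28], [-1.99, 2.15], [-1.42, 1.44], [-3.14, 3.14]. Speed limits (rad/s): [2.79, 2.79, 3.14, 3.14, 3.14, 3.14].

## Interface

Orientations are given as a unit quaternion [x, y, z, w].
In Python, from workcell import bot gives the robot as it stands.
- The arm moves only by the tool carry_out, never from a script. Its argument "increments" is one flat list of numbers, 5 for each row, row after row: the finger opening in cm, from 0 to 8.54, then the shift along the tool's x, y, z in cm, then the turn about the tool's z in rad. A call has exactly 5 rows; each row shifts and turns the commanded pose from where the row before left it, along the tool's axes as they then stand; what a row does not reach is not made up. A row lasts 1/8 s, in which the tool goes at most 62.5 mm and 10.7 degrees, less where a joint would pass 70% of its speed; a pose out of reach is approached as far as the arm can. A call with a gripper value outside its range is refused whole. The fingers move at their own pace and stop on an object; the grip force is fixed at half the most. Time passes only in rows, so rows that do not move let the fingers close, or fill a call up. It gives the time, the measured TCP pose, the force, the opening and the grip force at its end, in the units of the state.
- bot.get_obs(): the state, without advancing time (a new reading comes with each control period).
- bot.camera(name): name is "scene" or "side" or "wrist"; returns a dict with "pixels" (384x512x3 uint8, blue, green, red), "range_z" (384x512 float32, m along the optical axis (not along the pixel's ray), 0 where there is no reading), "mtx" (3x3 intrinsics, pixels), "eye" and "attitude" of the camera in the world. Camera axes: x right, y down, z forward; pixel columns grow to the right and rows downward; lengths in m; the calibration is good to about 2 mm. A picture is of the moment at which its call begins.
- bot.job_done(): hands the job in; it is judged then, once.
Trained networks look in a picture, given as the dict that the camera call returned (one of the last four; its "shot" number tells which), for a name from the list of things; names that differ only in an ending like _2 or _b are one class to them, and where a whole thing is asked for, a point or a joint stands for the part that bears it (a point fixed in the world has none). Each returns a list of dicts, best first, with "p" (0 to 1); they miss things now and then, are a little off and sometimes report something else, mostly with a low value. They report only what shows in the picture. A call takes as long as a camera call. They do not tell look-alikes from the thing itself.
- bot.find_in(picture, name): "xyz" ([x, y, z] in m, in the coordinates of the camera as it stood for that picture, good to about 4 mm: the middle of the surface that is visible of it).
- bot.regions_of(picture, name): "mask" (384x512 bool, what is visible of it).
- bot.place_of(picture, name): "xyz" ([x, y, z] in m, in the coordinates of the camera as it stood for that picture, good to about 4 mm: a listed point, or the origin of a listed thing).
The state is a dict: "clock": time; "joint_pos": joint angles; "joint_vel": joint speeds; "tau": joint torques, N m; "eef_pos": TCP position; "tool_rot": TCP orientation; "ft_force": force on the tool from outside, world axes, zero at the start; "ft_torque": the same for the moment, N m; "grip_width": finger opening in m; "grasp_force": force on a finger pad.
Only numpy, scipy, OpenCV 4.12 (cv2) and the standard library are available. Lean on these libraries where they do the work, as an engineer would, in place of code of your own. Each camera call takes 0.05 s, during which the arm holds its last target. There are 200 camera calls.

## Task

On the inspection stand, push the gauge arm round with one finger until its stylus stands right over the middle of the tall stepped hub (not the bearing ring or the gear), then push the black clamp lever clockwise all the way to its stop. Only push: do not pinch the arm or the lever, and leave the three parts and everything else on the plate and bench where they stand.

Things in the scene. Friction and masses are not known exactly. Their poses are not given: they have to be found in the camera images.
- stand: grey gauge stand, fixed to the bench: plate 285 x 400 mm, 20 mm thick, reaching 185 mm to its +x, 100 mm to its -x and 200 mm to either side of its origin. Origin: on the bench surface on the vertical pivot axis of the gauge arm; z up. A column 44 mm thick with the arm's round hub (52 mm across, top 121 mm above the bench) stands on that axis
- gauge_arm (a joint): turn of the gauge arm about the column's vertical axis, rad: 0 when the arm lies along the stand's +x, positive anticlockwise seen from above, range -1.3 to 1.4. Friction 0.25 N m (about 3 N at the middle of the bar) and some damping; it stays where it is left
- stylus (a point): tip of the stylus, 150 mm from the pivot axis and 71 mm above the bench; it hangs from the outer end of the arm, straight under the centre of the round dial (42 mm across, white face up, top 121 mm above the bench)
- bar_mid (a point): on the arm's straight aluminium bar, 90 mm from the pivot axis, centre of its section. The bar is 22 mm wide, 18 mm high, its underside 88 and top 106 mm above the bench; it is free to be pushed from 30 to 125 mm from the axis. Its left (anticlockwise) half is gauge_arm_c0, its right half gauge_arm_c1
- clamp (a joint): turn of the clamp lever about its own vertical axis, rad: 0 = open, lying along the stand's -y; grows clockwise seen from above, to the stop at 1.25 = clamped. Friction 0.15 N m (about 3 N at its middle); it stays where it is left, and does not brake the arm
- clamp_axis (a point): fixed point on the clamp lever's vertical axis, 66 mm above the bench, on a 32 mm thick pedestal; lever hub 28 mm across, its top 82 mm above the bench. An 8 mm stop pin, 56 mm tall, stands 32 mm from the axis under the lever's end position
- lever_mid (a point): on the black clamp lever, 60 mm from its axis, centre of its section. The lever is straight, 20 mm wide, 16 mm high, its underside 58 and top 74 mm above the bench, its end 85 mm from its axis. The half on the side to be pushed is clamp_c0, the leading half clamp_c1
- hub: THE TARGET: loose stepped steel hub standing on the plate: flange 64 mm across and 12 mm high, with a stub 30 mm across in its middle, 45 mm tall in all (top 65 mm above the bench, so the stylus passes 6 mm over it). Origin: centre of its underside. Stands 148 to 152 mm from the arm's pivot axis, in one of three places round it
- bearing: loose flat steel bearing ring on the plate, 64 mm across, 30 mm bore, 16 mm high; in another of the three places. Origin: centre of its underside
- gear: loose toothed steel gear on the plate, 67 mm across, 18 mm high; in the third place. Origin: centre of its underside
- spacer: steel spacer ring, 40 mm across, 22 tall, standing on the plate; bystander
- setting_disc: dark steel setting disc, 34 mm across, 26 tall, standing on the plate; bystander
- plug_gauge: steel plug gauge standing on the bench, about 60 mm tall; bystander
- big_bearing: large steel bearing ring flat on the bench, 84 mm across, 20 tall; bystander
- screwdriver: screwdriver lying on the bench; bystander
- oil_bottle: white oil bottle standing on the bench, 48 mm across, 120 tall; bystander
- block_gauge: steel gauge block standing on the bench, 35 x 9 x 30 mm; bystander
Not all that is in view belongs to the job. What is shaped like the hub but brown or green is not meant.

How it is judged:
On the way, in this order (a step that is already met when the one before it is completed fails the run):
1. the gauge arm rests with its stylus over the middle of the hub (horizontal distance between stylus and hub below 0.01 m and value of joint clamp below 0.6 rad and velocity of joint gauge_arm between -0.05 and 0.05 rad/s), for 0.3 s.
2. the clamp lever is at its stop, the stylus still over the hub (value of joint clamp above 1.12 rad and horizontal distance between stylus and hub below 0.01 m), for 0.2 s.
At the end, for the whole second after the job is handed in: The stylus stands within 10 mm (horizontally) of the hub's centre, the clamp lever is at or within 0.13 rad of its stop at 1.25, both are at rest, and hub, bearing and gear are within 12 mm of where they stood (all of step 2 and velocity of joint gauge_arm between -0.05 and 0.05 rad/s and velocity of joint clamp between -0.05 and 0.05 rad/s and angle between hub's own z axis and vertical below 0.1 rad and distance of each of hub, bearing, gear from where it was at the start of the episode below 0.012 m); the robot touches nothing.
It fails at once if hub, bearing or gear lifted or shifted by more than 12 mm (distance of any of hub, bearing, gear from where it was at the start of the episode above 0.012 m).
It fails at once if another thing on the plate or bench shifted by more than 20 mm (distance of any of spacer, setting_disc, plug_gauge, big_bearing, screwdriver, oil_bottle, block_gauge from where it was at the start of the episode above 0.02 m).
It fails at once if the gauge arm pinched: pressed on both its sides at once (contact force between the fingers and gauge_arm_c0 above 2 N and contact force between the fingers and gauge_arm_c1 above 2 N).
It fails at once if the clamp lever pinched: pressed on both its sides at once (contact force between the fingers and clamp_c0 above 2 N and contact force between the fingers and clamp_c1 above 2 N).
It also fails if it takes over 67 s, if anything falls off the work surface, if the arm or the gripper's body presses on something with over 40 N, if the wrist force passes 120 N, or if a joint passes its speed limit or range.

## Working session

There is one attempt and no reset: what is moved stays moved. The work goes in short steps, Python scripts to look and compute and a tool call to move; the robot and the scene stay as the last step left them, time stands still between calls to the robot, and variables do not carry over. Pictures are saved under pics/ and viewed, at most 10 in all, crops included, and the job is handed in when it is done.

Besides the shell and the picture viewer there is one more tool, called after "Emit:" as name(argument=value, ...), one argument or row to a line, values as JSON. carry_out: Moves the arm, as the interface text tells. Its arguments: {"type":"object","properties":{"increments":{"type":"array","items":{"type":"number"}}},"required":["increments"]}

```bash
mkdir -p pics; cat > h.py <<'E'
import numpy as np, cv2
from scipy.spatial.transform import Rotation as R
from workcell import bot
def w(c,p):
    A=np.array(c["attitude"],float)
    M=A if A.shape==(3,3) else R.from_quat(A).as_matrix()
    return M@np.array(p)+np.array(c["eye"])
E
python3 - <<'E'
from h import *
ims=[]
for n in ["scene","side"]:
    c=bot.camera(n); ims.append(c["pixels"]); cv2.imwrite(f"pics/{n}0.png",c["pixels"])
    print(n,c["eye"],c["attitude"])
    for k in ["stand","stylus","bar_mid","clamp_axis","lever_mid","hub","bearing","gear","spacer","setting_disc","oil_bottle","plug_gauge"]:
        print(k,[(round(d["p"],2),w(c,d["xyz"]).round(3).tolist()) for d in bot.place_of(c,k)[:3]])
o=bot.get_obs();print(o["clock"],o["tool_rot"],o["eef_pos"])
E
```

```text
scene [0.852995   0.46382604 0.94845146] [ 0.25991492  0.92060975 -0.27987339 -0.08119607]
stand [(0.84, [0.592, 0.023, 0.003])]
stylus [(0.56, [0.738, 0.057, 0.08])]
bar_mid [(0.64, [0.678, 0.045, 0.098])]
clamp_axis []
lever_mid [(0.75, [0.477, 0.496, 0.003]), (0.53, [0.541, -0.137, 0.066])]
hub [(0.74, [0.74, -0.012, 0.02]), (0.6, [0.593, -0.288, 0.001]), (0.57, [0.747, -0.284, 0.001])]
bearing [(0.88, [0.676, -0.098, 0.024])]
gear [(0.71, [0.706, 0.123, 0.022])]
spacer [(0.66, [0.566, 0.145, 0.019])]
setting_disc [(0.43, [0.583, 0.197, 0.02])]
oil_bottle [(0.63, [0.609, -0.482, 0.002])]
plug_gauge [(0.49, [0.372, 0.369, 0.003])]
side [-0.3998092  -1.35663489  1.04255031] [ 0.82390651 -0.26961051  0.15154127 -0.47489311]
stand [(0.9, [0.596, 0.027, 0.001])]
stylus [(0.7, [0.74, 0.059, 0.072]), (0.69, [0.404, -0.523, 0.002])]
bar_mid [(0.69, [0.68, 0.048, 0.096])]
clamp_axis [(0.84, [0.562, -0.076, 0.067])]
lever_mid [(0.45, [0.534, -0.141, 0.066])]
hub [(0.75, [0.745, -0.288, -0.0]), (0.58, [0.739, -0.004, 0.024]), (0.51, [0.59, -0.282, 0.003])]
bearing [(0.58, [0.671, -0.098, 0.02])]
gear [(0.69, [0.583, 0.2, 0.025]), (0.45, [0.707, 0.124, 0.021]), (0.34, [0.561, 0.141, 0.018])]
spacer [(0.6, [0.563, 0.146, 0.018])]
setting_disc [(0.41, [0.583, 0.202, 0.022])]
oil_bottle [(0.83, [0.608, -0.489, -0.001])]
plug_gauge [(0.46, [0.375, 0.369, -0.003])]
1.3 [ 1.38446419e-01  9.90369925e-01 -1.84245682e-05 -9.37119353e-06] [0.13710181 0.48082451 0.23129761]
```

View pics/scene0.png

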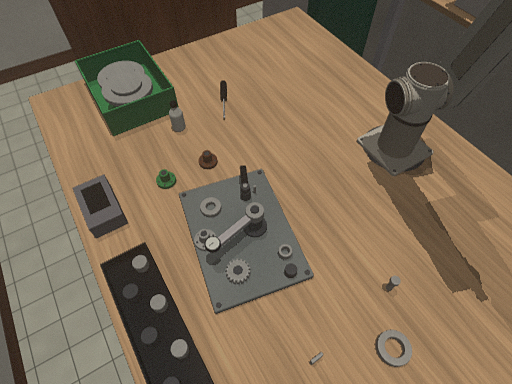

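View pics/side0.png

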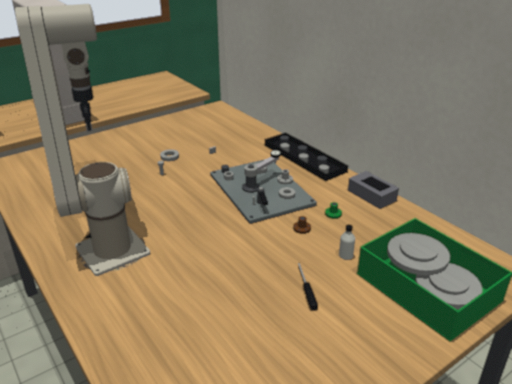

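Seen in the scene view: dial at (213,243), the steel hub just beside and under it at (204,238), bearing ring (210,207), gear (238,271) and black lever (243,178). The brown (207,158) and green (166,178) look-alikes stand off the plate. The grey hub on the plate is the one meant. I'll move over it and look closer.

Emit:
carry_out(
  increments=[0,-4.8,-2.4,-0.7,0,0,-4.8,-2.4,-0.7,0,0,-4.8,-2.4,-0.7,0,0,-4.8,-2.4,-0.7,0,0,-4.8,-2.4,-0.7,0],
)

```text
clock: 1.92
eef_pos: [0.3361, 0.2984, 0.2667]
tool_rot: [0.138, 0.99, 0.0, 0.0]
ft_force: [-0.0, 0.4, 0.3]
grip_width: -0.0
grasp_force: 0.0
```

Emit:
carry_out(
  increments=[0,-4.8,-2.4,-0.7,0,0,-4.8,-2.4,-0.7,0,0,-4.8,-2.4,-0.7,0,0,-4.8,-2.4,-0.7,-0.13,0,0,0,0,-0.147],
)

```text
clock: 2.55
eef_pos: [0.496, 0.1519, 0.2943]
tool_rot: [0.001, 1.0, -0.0, 0.001]
ft_force: [-0.4, 0.4, -1.2]
grip_width: -0.0001
grasp_force: 0.0
```

```bash
python3 - <<'E'
from h import *
c=bot.camera("wrist"); cv2.imwrite("pics/w1.png",c["pixels"])
print(c["eye"],c["attitude"])
for k in ["stand","stylus","bar_mid","clamp_axis","lever_mid","hub","bearing","gear"]:
    print(k,[(round(d["p"],2),w(c,d["xyz"]).round(3).tolist()) for d in bot.place_of(c,k)[:3]])
o=bot.get_obs();print(o["clock"],o["tool_rot"],o["eef_pos"],o["ft_force"],o["joint_pos"])
E
```

```text
[0.41669346 0.15272598 0.4363098 ] [0.69883434 0.69740802 0.11210104 0.11263201]
stand [(0.98, [0.595, 0.02, -0.001])]
stylus []
bar_mid []
clamp_axis [(0.85, [0.565, -0.082, 0.064])]
lever_mid [(0.76, [0.537, -0.137, 0.07]), (0.4, [0.564, -0.083, 0.065])]
hub [(0.82, [0.743, -0.01, 0.02])]
bearing [(0.61, [0.677, -0.099, 0.024])]
gear []
3.0 [1.36551496e-04 9.99999988e-01 2.94549408e-05 7.38885617e-05] [0.49291289 0.15522709 0.29443022] [ 0.53492593  0.34435048 -0.03270991] [3.05079214e-01 2.57579424e-01 1.90135986e-01 1.50319424e+00
 1.17803185e-05 3.05352318e-01]
```

View pics/w1.png

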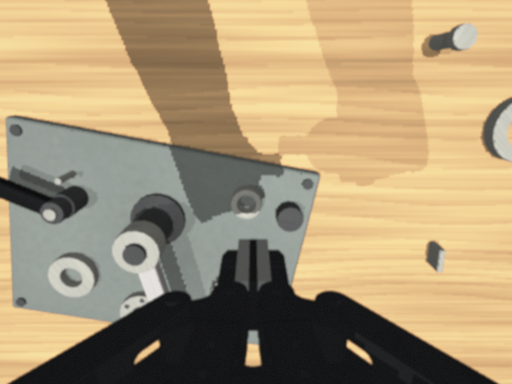

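Seen in the close view: the arm's column hub at (135,247), the dial at (135,303), the bearing at (73,275) and the lever pointing left at (30,198). Position estimates agree: pivot about (0.594,0.023), hub about (0.741,-0.009). The arm is at about +0.23 rad in the world and must go to about -0.21, so I push from the +y side.

Emit:
carry_out(
  increments=[0,-5.5,-2.3,0,0,0,-5.6,-2.3,0,0,0,-5.6,-2.4,3,0,0,0,0,5.5,0,0,0,0,5.5,0],
)

```text
clock: 3.62
eef_pos: [0.6567, 0.0864, 0.1545]
tool_rot: [0.001, 1.0, 0.0, 0.0]
ft_force: [-0.3, 0.2, 0.4]
grip_width: -0.0001
grasp_force: 0.0
```

Emit:
carry_out(
  increments=[0,0,0,3.5,0,0,0,0,2.1,0,0,0,0,1,0,0,0,0,0,0,0,0,0,0,0],
)

```text
clock: 4.25
eef_pos: [0.6567, 0.0867, 0.0922]
tool_rot: [0.0, 1.0, 0.0, 0.001]
ft_force: [0.1, -0.9, 0.1]
grip_width: -0.0001
grasp_force: 0.0
```

Emit:
carry_out(
  increments=[0,0,-1,0.2,0,0,0,-1,0,0,0,0,-1,0,0,0,0,-0.7,0,0,0,0,0,0,0],
)

```text
clock: 4.88
eef_pos: [0.6575, 0.0498, 0.0896]
tool_rot: [0.0, 1.0, 0.001, 0.002]
ft_force: [2.4, 3.2, -0.4]
grip_width: 0.0003
grasp_force: 1.8
```

```bash
cat > m.py <<'E'
from h import *
import sys
for n in ["scene","side","wrist"]:
    c=bot.camera(n)
    if len(sys.argv)>1: cv2.imwrite(f"pics/{n}{sys.argv[1]}.png",c["pixels"])
    for k in ["stand","stylus","bar_mid","hub","clamp_axis","lever_mid"]:
        print(n,k,[(round(d["p"],2),w(c,d["xyz"]).round(3).tolist()) for d in bot.place_of(c,k) if abs(w(c,d["xyz"])[1])<.2][:2])
o=bot.get_obs();print(o["clock"],o["eef_pos"],o["ft_force"])
E
python3 m.py 2
```

```text
scene stand [(0.61, [0.591, 0.025, 0.005])]
scene stylus [(0.62, [0.738, 0.025, 0.078])]
scene bar_mid [(0.58, [0.68, 0.028, 0.1])]
scene hub [(0.66, [0.741, -0.013, 0.02])]
scene clamp_axis [(0.87, [0.564, -0.083, 0.069]), (0.53, [0.705, 0.124, 0.023])]
scene lever_mid [(0.47, [0.681, 0.029, 0.099])]
side stand [(0.74, [0.562, 0.145, 0.017]), (0.6, [0.594, 0.031, -0.001])]
side stylus [(0.83, [0.744, 0.029, 0.071]), (0.64, [0.594, 0.027, -0.002])]
side bar_mid [(0.64, [0.681, 0.031, 0.099])]
side hub [(0.71, [0.582, 0.198, 0.024]), (0.67, [0.741, -0.005, 0.024])]
side clamp_axis [(0.87, [0.562, -0.079, 0.068]), (0.54, [0.738, -0.006, 0.025])]
side lever_mid []
wrist stand [(0.83, [0.592, 0.024, 0.0])]
wrist stylus [(0.16, [0.564, 0.144, 0.024])]
wrist bar_mid []
wrist hub []
wrist clamp_axis []
wrist lever_mid []
5.925 [0.65564529 0.049396   0.08875238] [0.7884456  4.09307724 3.04500262]
```

Emit:
carry_out(
  increments=[0,0,-0.5,0,0,0,0,-0.4,0,0,0,0,-0.3,0,0,0,0,0,0,0,0,0,0,0,0],
)

```text
clock: 6.55
eef_pos: [0.6565, 0.0374, 0.0887]
tool_rot: [0.0, 1.0, 0.0, 0.001]
ft_force: [3.4, 4.0, 1.2]
grip_width: 0.0002
grasp_force: 2.5
```

```bash
python3 m.py 3 | grep -v "clamp\|lever"; python3 -c "
import cv2
a=cv2.imread('pics/scene3.png')[190:300,160:310];b=cv2.imread('pics/side3.png')[130:240,190:340]
cv2.imwrite('pics/c3.png',cv2.resize(cv2.hconcat([a,b]),None,fx=2.6,fy=2.6,interpolation=2))"
```

```text
scene stand []
scene stylus [(0.83, [0.737, -0.007, 0.08])]
scene bar_mid [(0.64, [0.678, 0.009, 0.102])]
scene hub [(0.6, [0.738, -0.012, 0.022])]
side stand [(0.93, [0.595, 0.032, 0.001]), (0.56, [0.739, -0.003, 0.072])]
side stylus [(0.93, [0.741, -0.002, 0.071]), (0.56, [0.682, 0.012, 0.099])]
side bar_mid [(0.83, [0.68, 0.008, 0.096])]
side hub [(0.61, [0.739, -0.005, 0.025])]
wrist stand [(0.98, [0.593, 0.024, -0.006])]
wrist stylus [(0.28, [0.595, 0.025, -0.001])]
wrist bar_mid [(0.59, [0.682, 0.008, 0.097]), (0.56, [0.563, 0.14, 0.017])]
wrist hub []
7.6 [0.65653156 0.03739681 0.08868578] [3.35527731 4.12308371 1.60274186]
```

View pics/c3.png

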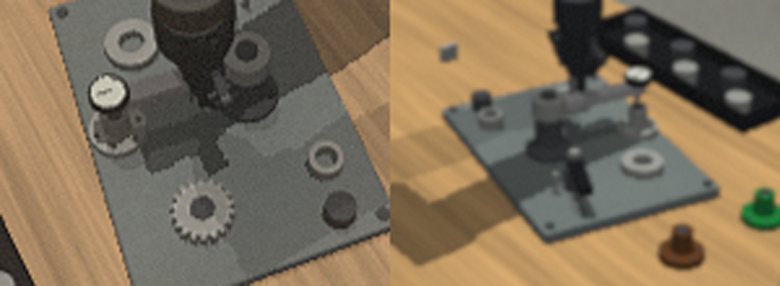

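The crop shows the dial at (108,95) and the hub flange just beneath it. Both cameras leave about 4 mm of stylus travel, which is about 1.6 mm at the finger. I push that much and back off.

Emit:
carry_out(
  increments=[0,0,-0.1,0,0,0,0,-0.06,0,0,0,0,0,0,0,0,0,0,0,0,0,0,0,0,0],
)

```text
clock: 8.22
eef_pos: [0.6565, 0.0358, 0.0887]
tool_rot: [0.0, 1.0, 0.0, 0.001]
ft_force: [3.9, 4.6, 1.2]
grip_width: 0.0
grasp_force: 2.5
```

Emit:
carry_out(
  increments=[0,0,1,0,0,0,0,3,-1,0,0,0,3,-6,0,0,0,0,-6,0,0,0,0,-4,0],
)

```text
clock: 8.85
eef_pos: [0.6553, 0.1036, 0.2568]
tool_rot: [0.0, 1.0, -0.001, 0.0]
ft_force: [0.2, 0.0, 0.5]
grip_width: -0.0
grasp_force: 0.0
```

```bash
cat > m2.py <<'E'
from h import *
for n in ["scene","side"]:
    D=[]
    for i in range(4):
        c=bot.camera(n); q=[]
        for k in ["stylus","hub"]:
            l=[w(c,d["xyz"]) for d in bot.place_of(c,k)]
            l=[p for p in l if np.hypot(p[0]-.741,p[1]+.009)<.03]
            q.append(l[0][:2] if l else [np.nan]*2)
        D.append(np.r_[q[0],q[1]])
    D=np.array(D);print(n,np.nanmean(D,0).round(4),"diff",(D[:,:2]-D[:,2:]).round(4).tolist())
    # depth: top-face dial points and stub/flange
    u,v=np.meshgrid(np.arange(512),np.arange(384));z=c["range_z"];K=c["mtx"]
    P=np.stack([(u-K[0,2])/K[0,0]*z,(v-K[1,2])/K[1,1]*z,z],-1).reshape(-1,3)
    A=np.array(c["attitude"]);M=A if A.shape==(3,3) else R.from_quat(A).as_matrix()
    P=P@M.T+np.array(c["eye"]); ok=(z.ravel()>0)&(np.hypot(P[:,0]-.741,P[:,1]+.009)<.06); P=P[ok]
    for nm,lo,hi in [("dial",.112,.13),("flange",.027,.04)]:
        S=P[(P[:,2]>lo)&(P[:,2]<hi)][:,:2].astype(np.float32)
        if len(S)>5: print(nm,len(S),[round(float(t),4) for t in (*cv2.minEnclosingCircle(S)[0],cv2.minEnclosingCircle(S)[1])],S.mean(0))
o=bot.get_obs();print(o["clock"],o["eef_pos"],o["ft_force"])
E
python3 m2.py
```

```text
scene [ 0.7372 -0.01    0.7385 -0.0121] diff [[-0.0004, 0.0028], [0.0002, 0.0031], [nan, nan], [-0.0019, 0.0007]]
dial 187 [0.7386, -0.0094, 0.0219] [ 0.7393149  -0.00804323]
flange 241 [0.7397, -0.0095, 0.0321] [ 0.7417793  -0.00175421]
side [ 0.7396 -0.0087  0.7407 -0.0066] diff [[0.0009, -0.0035], [-0.0025, -0.0003], [-0.0022, -0.002], [-0.0006, -0.0023]]
dial 60 [0.7345, -0.0113, 0.0273] [ 0.732377   -0.01295671]
flange 93 [0.7322, -0.0236, 0.0432] [ 0.7282157  -0.01935884]
10.05 [0.65582227 0.10374706 0.25465956] [ 0.53255516 -1.02521706  0.56983633]
```

The stylus is within about 2 mm of the hub: the dial centre is (0.7386,-0.0094) and the flange centre (0.7397,-0.0095). Next is the lever: axis (0.563,-0.080), direction about -113°. I descend on its +x side.

Emit:
carry_out(
  increments=[0,1.6,-5.1,0,0,0,1.6,-5.1,0,0,0,1.6,-5.1,0,0,0,1.5,-5.1,0,0,0,1.5,-5.0,2,0],
)

```text
clock: 10.68
eef_pos: [0.5782, -0.1521, 0.2365]
tool_rot: [0.0, 1.0, -0.001, 0.002]
ft_force: [-0.1, -0.7, -0.3]
grip_width: 0.0
grasp_force: 0.0
```

Emit:
carry_out(
  increments=[0,0,0,5.5,0,0,0,0,5.5,0,0,0,0,4.2,0,0,0,0,2.0,0,0,0,0,0,0],
)

```text
clock: 11.3
eef_pos: [0.5759, -0.1498, 0.0606]
tool_rot: [0.0, 1.0, 0.001, -0.002]
ft_force: [0.3, -0.4, 0.0]
grip_width: -0.0001
grasp_force: 0.0
```

```bash
python3 m.py 4 | grep "clamp\|lever\|\["; python3 -c "
import cv2
a=cv2.imread('pics/scene4.png')[150:260,170:320];b=cv2.imread('pics/side4.png')[130:240,190:340]
cv2.imwrite('pics/c4.png',cv2.resize(cv2.hconcat([a,b]),None,fx=2.6,fy=2.6,interpolation=2))"
```

```text
scene stand [(0.76, [0.59, 0.025, 0.003])]
scene stylus [(0.74, [0.734, -0.013, 0.078])]
scene bar_mid [(0.88, [0.677, 0.006, 0.099]), (0.71, [0.737, -0.01, 0.078])]
scene hub [(0.59, [0.738, -0.012, 0.022])]
scene clamp_axis []
scene lever_mid [(0.57, [0.54, -0.139, 0.067])]
side stand [(0.78, [0.595, 0.029, 0.0]), (0.48, [0.585, 0.2, 0.022])]
side stylus [(0.53, [0.736, -0.008, 0.071]), (0.37, [0.593, 0.029, -0.0])]
side bar_mid [(0.71, [0.679, 0.008, 0.098])]
side hub []
side clamp_axis [(0.62, [0.562, -0.081, 0.068])]
side lever_mid [(0.45, [0.538, -0.138, 0.066]), (0.21, [0.741, -0.006, 0.021])]
wrist stand []
wrist stylus []
wrist bar_mid []
wrist hub [(0.26, [0.538, -0.132, 0.066])]
wrist clamp_axis [(0.87, [0.565, -0.08, 0.067])]
wrist lever_mid [(0.74, [0.537, -0.135, 0.07])]
12.35 [ 0.57759036 -0.15016848  0.06254009] [ 0.59895716 -0.69901536  0.41720896]
```

View pics/c4.png

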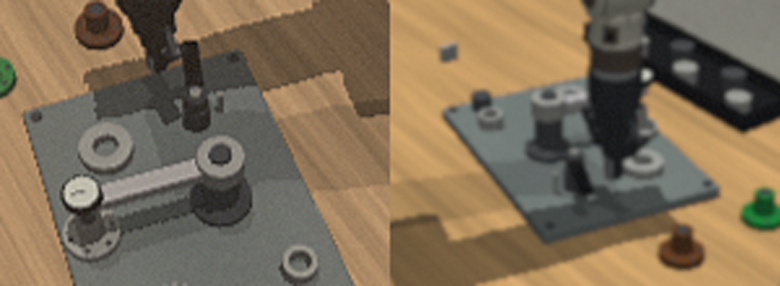

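The crop shows the finger on the +x side of the lever, clear of it (lever at (193,70), stop pin at (219,103)), and the dial over the hub stub. Pushing along the arc.

Emit:
carry_out(
  increments=[0,1.3,0.8,0,0,0,0.9,0.1,0,0,0,0.8,0.1,0,0,0,0.8,0.3,0,0,0,0.7,0.3,0,0],
)

```text
clock: 12.98
eef_pos: [0.5352, -0.1351, 0.064]
tool_rot: [0.001, 1.0, -0.001, 0.003]
ft_force: [6.2, -1.3, 1.2]
grip_width: -0.0
grasp_force: 2.3
```

Emit:
carry_out(
  increments=[0,0.7,0.5,0,0,0,0.6,0.5,0,0,0,0.4,0.5,0,0,0,0.4,0.5,0,0,0,0,0,0,0],
)

```text
clock: 13.6
eef_pos: [0.5122, -0.1147, 0.0635]
tool_rot: [0.0, 1.0, -0.001, 0.001]
ft_force: [1.4, -2.7, 2.6]
grip_width: 0.0004
grasp_force: 1.7
```

```bash
python3 m.py 5 | grep "clamp\|lever\|stylus\|hub\|^[0-9]"
```

```text
scene stylus [(0.81, [0.737, -0.01, 0.078])]
scene hub [(0.64, [0.74, -0.012, 0.023])]
scene clamp_axis [(0.88, [0.567, -0.084, 0.068])]
scene lever_mid [(0.53, [0.507, -0.095, 0.065])]
side stylus [(0.68, [0.736, -0.006, 0.074])]
side hub [(0.62, [0.738, -0.008, 0.072]), (0.55, [0.74, -0.007, 0.02])]
side clamp_axis [(0.57, [0.565, -0.075, 0.067])]
side lever_mid [(0.45, [0.503, -0.093, 0.069])]
wrist stylus []
wrist hub []
wrist clamp_axis []
wrist lever_mid [(0.83, [0.504, -0.091, 0.068])]
14.65 [ 0.51145965 -0.11412301  0.06252732] [ 0.01783893 -2.75872705  3.73863133]
```

The lever is about 0.95 rad round, so some 17 mm remains at the finger. I push on gently and watch the force.

Emit:
carry_out(
  increments=[0,0.2,0.4,0,0,0,0.1,0.4,0,0,0,0,0.4,0,0,0,0,0,0,0,0,0,0,0,0],
)

```text
clock: 15.28
eef_pos: [0.5104, -0.1102, 0.0631]
tool_rot: [0.003, 1.0, -0.009, 0.002]
ft_force: [3.8, -24.4, -1.9]
grip_width: -0.0002
grasp_force: 11.0
```

Emit:
carry_out(
  increments=[0,0,0.1,0,0,0,0,0.1,0,0,0,0,0.1,0,0,0,0,0,0,0,0,0,0,0,0],
)

```text
clock: 15.9
eef_pos: [0.5104, -0.11, 0.0631]
tool_rot: [0.004, 1.0, -0.011, 0.002]
ft_force: [3.8, -32.5, -3.0]
grip_width: 0.0002
grasp_force: 14.0
```

The force has risen to 32 N with no motion, so something is holding it. I back off and measure.

Emit:
carry_out(
  increments=[0,0,-1.5,0,0,0,0,-2,0,0,0,0,-2,-4,0,0,0,0,-6,0,0,0,0,-6,0],
)

```text
clock: 16.52
eef_pos: [0.5074, -0.1537, 0.2231]
tool_rot: [0.0, 1.0, 0.001, -0.002]
ft_force: [1.4, -0.2, 0.1]
grip_width: -0.0
grasp_force: 0.0
```

```bash
python3 m.py 6 | grep "clamp\|lever\|stylus\|hub\|^[0-9]";python3 m.py 7 | grep "clamp\|lever";  python3 -c "
import cv2
a=cv2.imread('pics/scene6.png')[150:260,170:320];b=cv2.imread('pics/side6.png')[130:240,190:340]
cv2.imwrite('pics/c6.png',cv2.resize(cv2.hconcat([a,b]),None,fx=2.6,fy=2.6,interpolation=2))"
```

```text
scene stylus [(0.56, [0.738, -0.011, 0.077])]
scene hub [(0.64, [0.74, -0.011, 0.021]), (0.18, [0.704, 0.124, 0.022])]
scene clamp_axis [(0.97, [0.564, -0.082, 0.07])]
scene lever_mid [(0.68, [0.503, -0.094, 0.068])]
side stylus [(0.74, [0.737, -0.005, 0.074])]
side hub [(0.71, [0.561, -0.078, 0.069]), (0.52, [0.74, -0.004, 0.024])]
side clamp_axis [(0.69, [0.561, -0.079, 0.067])]
side lever_mid [(0.67, [0.741, -0.008, 0.025])]
wrist stylus [(0.25, [0.504, -0.089, 0.068])]
wrist hub [(0.49, [0.746, -0.011, 0.017])]
wrist clamp_axis [(0.62, [0.564, -0.082, 0.064])]
wrist lever_mid [(0.83, [0.503, -0.089, 0.062])]
17.575 [ 0.50864302 -0.15413453  0.22266598] [-0.10408823 -0.58364421 -1.23685909]
scene clamp_axis [(0.67, [0.566, -0.084, 0.07]), (0.45, [0.734, -0.016, 0.08])]
scene lever_mid [(0.59, [0.505, -0.089, 0.066])]
side clamp_axis [(0.68, [0.559, -0.08, 0.069])]
side lever_mid [(0.46, [0.501, -0.096, 0.067])]
wrist clamp_axis [(0.95, [0.565, -0.081, 0.066])]
wrist lever_mid [(0.59, [0.504, -0.088, 0.07])]
```

View pics/c6.png

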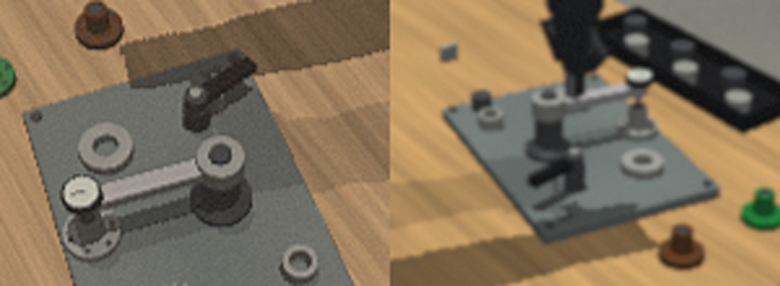

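View pics/wrist6.png

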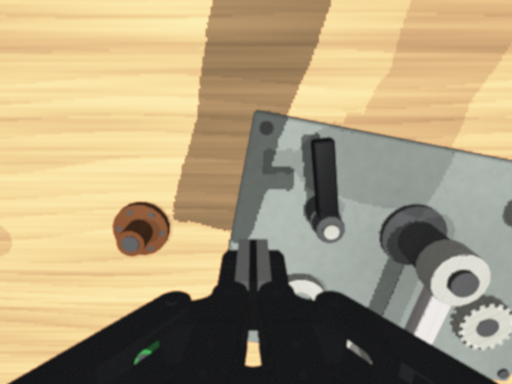

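The wrist view shows the lever at (323,180) covering the stop pin. The plate is turned about -10°, so the stop would lie near -172°, and the lever now reads about -171°. I check this with depth.

```bash
python3 - <<'E'
from h import *
u,v=np.meshgrid(np.arange(512),np.arange(384))
for n in ["scene","wrist"]:
    c=bot.camera(n);z=c["range_z"];K=c["mtx"]
    P=np.stack([(u-K[0,2])/K[0,0]*z,(v-K[1,2])/K[1,1]*z,z],-1).reshape(-1,3)
    P=P@R.from_quat(c["attitude"]).as_matrix().T+np.array(c["eye"]) if np.shape(c["attitude"])==(4,) else P@np.array(c["attitude"]).T+np.array(c["eye"])
    P=P[z.ravel()>0]
    S=P[(abs(P[:,2]-.02)<.004)&(np.hypot(P[:,0]-.63,P[:,1]-.02)<.26)][:,:2].astype(np.float32)
    print(n,"plate",cv2.minAreaRect(S))
    L=P[(abs(P[:,2]-.074)<.006)&(np.hypot(P[:,0]-.563,P[:,1]+.081)<.095)&(np.hypot(P[:,0]-.563,P[:,1]+.081)>.022)&(P[:,1]<-.04)][:,:2]
    d=L.mean(0)-[.563,-.081]; e=np.linalg.svd(L-L.mean(0))[2][0]
    print("lever",len(L),np.degrees(np.arctan2(d[1],d[0])),np.degrees(np.arctan2(e[1],e[0])))
E
```

```text
scene plate ((0.634462296962738, 0.016421064734458923), (0.4012685716152191, 0.2853717505931854), 79.05128479003906)
lever 123 -173.9920398874061 8.396234904813019
wrist plate ((0.6344810128211975, 0.016606301069259644), (0.39856240153312683, 0.28401979804039), 79.12708282470703)
lever 1538 -172.01609950560385 7.27707104072754
```

The plate is turned -11° and the lever is at -172°, which gives clamp ≈ 1.24 rad: at its stop. The arm is clear of everything and the stylus is still over the hub.

```bash
python3 -c "
from workcell import bot
print(bot.job_done())"
```

```text
the job is handed in; nothing more can be done
None
```

I handed the job in: the stylus stands within about 2 mm of the steel hub's centre and the clamp lever is at its stop (about 1.24 rad). The robot is clear, and I saw nothing else shift; the hand-in gave no verdict.

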